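# Put the bracelet case away in the stall's stock drawer

### The job

Packing up at a jewellery stall: lay the long narrow black case flat, right way up, on the floor of the open drawer of the low wooden stock unit, let go of it, and then slide the drawer fully shut. The square black ring case is still on show, so leave it where it stands.

Things in the scene. Friction and masses are not known exactly. Their poses are not given: they have to be found in the camera images.
- long_case_center (a point): The long narrow black bracelet case: a closed rigid box 100 x 40 x 34 mm high, about 90 g, with a thin brass line round it and a small brass clasp on one long side. It stands loose on the table, lid up. The point is its centre, 17 mm above its underside; x runs along its 100 mm length, y across its 40 mm width, z up.
- drawer_handle (a point): Middle of the drawer's handle, moving with it: a level round steel bar, 11 mm thick, 120 mm long, 47 mm above the table, good to push on. x is level, into the unit (the shutting way), y across, z up. From here towards x: front panel's outer face 35 mm (panel 15 thick, top 73 mm above the table), drawer's inside from 56 to 291 mm; floor 25 mm below this point.
- stock_drawer (a joint): Opening of the drawer of the low wooden stock unit (280 deep, 260 wide, 85 mm high, fixed), in m: 0 is shut at its stop; starts 0.155 to 0.18, slides with a few N, stays where left. At the start the inside is uncovered from 56 to at least 205 mm behind the handle, mid 131 mm. Inside 218 mm wide, floor 22 mm above the table, side walls 41 mm above the floor.
- square_case_center (a point): The square black ring case, 54 x 54 x 42 mm high, loose on the table; it must stay where it is. The point is its centre, 21 mm above its underside. A round metal tin (62 mm across, 32 mm high) also stands near by; long case, square case and tin swap places from start to start.

How it is judged:
By the outcome, as a careful person would: the job done as asked, in the order asked, and still so for the second after the job is handed in, with the robot touching nothing.
It also fails if it takes over 56 s, if anything falls off the work surface, if the arm or the gripper's body presses on something with over 40 N, if the wrist force passes 120 N, or if a joint passes its speed limit or range.

### The arm

A 6-joint arm with a two-finger parallel gripper is mounted at the origin on the work surface. World frame = base frame: x ahead of the robot, y to its left, z up, the work surface at z = 0. Lengths are in m, angles in degrees, forces in N, time in s.
With the tool pointing down it reaches from about 0.35 to 0.775 m from the base axis. Payload 7.3 kg.
Tool frame: the origin (TCP) lies between the finger pads; the fingertips stand env.nose_length ahead of it and the grasp point (between the pads) is the TCP (env.nose_length is the distance from the TCP to the fingertips, in m); x points along the fingers, y is the direction in which the jaws open and shut, and the axes are right-handed (so a half turn about x gives the same grasp; the last joint's range is limited). The gripper opens to 92 mm and grips with 3 to 60 N. Pads are 19 mm wide; open, the fingers measure 130 mm over their backs; the gripper's body (75 mm by 190 mm) begins 47 mm behind the grasp point.
Start: joints at [-74.886, 19.595, 87.324, -0, 73.075, -8.365], TCP at [0.209, -0.482, 0.246] pointing down, gripper open.
Joint ranges: [-145.02, 145.02], [-44.19, 115.74], [2.07, 154.8], [-57.11, 237.11], [16.16, 152.29], [-177.93, 177.93]. Speed limits (degrees/s): [147.25, 147.25, 180, 180, 180, 180].

### API

Orientations are given as a 3x3 rotation matrix whose columns are the frame's x, y, z axes.
In Python, from rig import readout, grab_frame, get_calibration, env gives the robot as it stands.
- The arm moves only by the tool send_rows, never from a script. Its argument "moves" is a list that holds one entry, the list of rows, each a list of 6 numbers: the shift along the tool's x, y, z in m, then the turn, a rotation vector about the tool's x, y, z in degrees. A call has 1 to 8 rows; each row shifts and turns the commanded pose from where the row before left it, along the tool's axes as they then stand; what a row does not reach is not made up. A row lasts 1/8 s, in which the tool goes at most 62.5 mm and 10.7 degrees, less where a joint would pass 70% of its speed; a pose out of reach is approached as far as the arm can. A call is refused whole if a number of a shift passes 0.0625 or a number of a turn 10.7, either way. A call with a gripper value outside its range is refused whole. "hand" is the closure in counts, from 0 (fully open) to 255 (shut), set as the call begins (left out, the last holds). The fingers move at their own pace and stop on an object; the grip force is fixed at half the most. Time passes only in rows, so rows that do not move let the fingers close. It gives the time, the measured TCP pose, the force and the opening at its end, in the units of the state.
- readout.state(): the state, without advancing time (a new reading comes with each control period).
- grab_frame(name): name is "side" or "top"; returns the picture (480x640x3 uint8, red, green, blue); there is no depth.
- get_calibration(name): a dict with "camera_matrix" (3x3 intrinsics, pixels), "origin" and "orientation" of the camera in the world. Camera axes: x right, y up, looking along -z (the intrinsics and any distortion apply to the point x, -y, -z); pixel columns grow to the right and rows downward; lengths in m; the calibration is good to about 2 mm. A picture is of the moment at which its call begins. get_calibration takes no time and is no camera call.
- env.hand_in(): hands the job in, once; it reports no verdict.
The state is a dict: "time": time; "joint_positions": joint angles; "qd": joint speeds; "joint_torque": joint torques, N m; "tcp_pos": TCP position; "orientation": TCP orientation; "ft_force": force on the tool from outside, world axes, zero at the start; "wrist_torque": the same for the moment, N m; "gripper_width": finger opening in m.
Only numpy, scipy, OpenCV 4.12 (cv2) and the standard library are available. Lean on these libraries where they do the work, as an engineer would, in place of code of your own. Each camera call takes 0.05 s, during which the arm holds its last target. There are 200 camera calls.

## Working session

There is one attempt and no reset: what is moved stays moved. The work goes in short steps, Python scripts to look and compute and a tool call to move; the robot and the scene stay as the last step left them, time stands still between calls to the robot, and variables do not carry over. Pictures are saved under pics/ and viewed, about 8 in all and at most 12, crops included, and the job is handed in when it is done.

Besides the shell and the picture viewer there is one more tool, called by a JSON object that holds its "op" and its "data". send_rows: Moves the arm, as the interface text tells. Its arguments: {"type":"object","properties":{"moves":{"type":"array","items":{"type":"array","items":{"type":"array","items":{"type":"number"}}}},"hand":{"type":"number"}},"required":["moves"]}

```bash
mkdir -p pics
python3 - <<'E'
from rig import readout, grab_frame, get_calibration, env
import cv2
for n in("top","side"):
    cv2.imwrite(f"pics/{n}0.png",grab_frame(n)[:,:,::-1]); c=get_calibration(n); print(c)
s=readout.state(); print(s["time"],s["tcp_pos"],s["orientation"],s["gripper_width"],env.nose_length)
E
```

```text
{'camera_matrix': array([[543.62219525,   0.        , 316.05132334],
       [  0.        , 543.62219525, 237.77739742],
       [  0.        ,   0.        ,   1.        ]]), 'origin': array([ 0.36306972, -0.11703578,  1.18391717]), 'orientation': array([[ 0.02030297,  0.98369825, -0.17867722],
       [-0.99967755,  0.02269992,  0.01138055],
       [ 0.01525099,  0.17838855,  0.98384192]])}
{'camera_matrix': array([[523.8642705 ,   0.        , 326.47601763],
       [  0.        , 523.8642705 , 238.39662015],
       [  0.        ,   0.        ,   1.        ]]), 'origin': array([0.25985019, 0.67261958, 0.75238715]), 'orientation': array([[-0.93596126,  0.23489134, -0.26230245],
       [-0.3516929 , -0.58771785,  0.72862873],
       [ 0.01698875,  0.77421818,  0.63269076]])}
0.1 [ 0.20907785 -0.48119132  0.24511891] [[-3.96430142e-04  3.98376861e-01 -9.17221739e-01]
 [ 1.34802587e-03 -9.17220765e-01 -3.98377021e-01]
 [-9.99999013e-01 -1.39436729e-03 -1.73408357e-04]] 0.09168871487321666 0.019
```

View pics/top0.png

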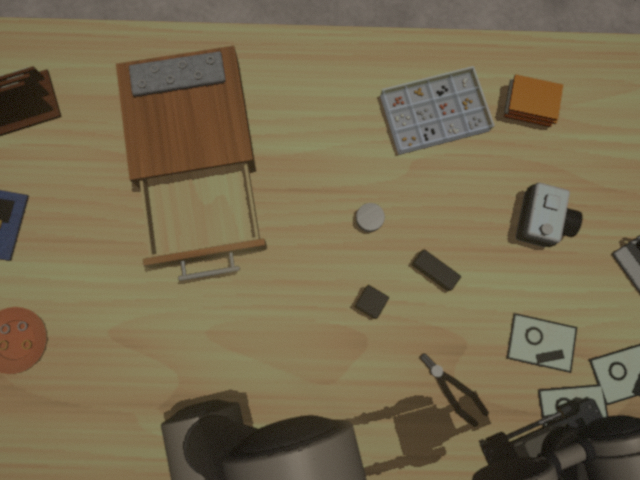

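View pics/side0.png

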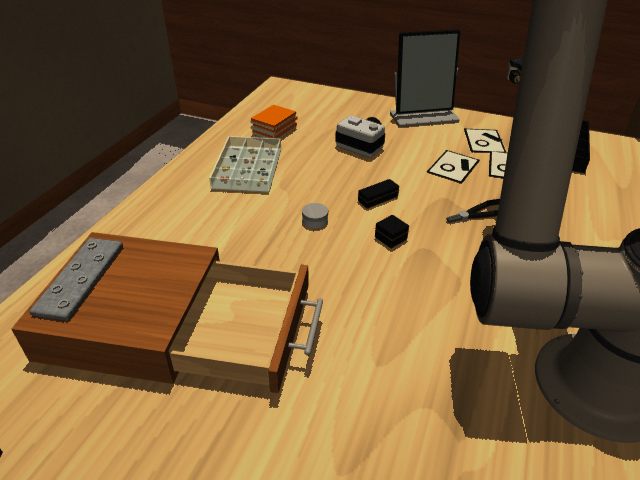

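The top view shows the long case at about (436,270), the square case at (371,302), the tin at (370,218), and the drawer handle from about (180,278) to (237,268). Next I fit the poses.

```bash
cat > h.py <<'E'
import numpy as np, cv2
from scipy.optimize import minimize
from rig import readout, grab_frame, get_calibration, env
def proj(n,P):
    c=get_calibration(n); p=(np.atleast_2d(P)-c["origin"])@c["orientation"]; p=p*[1,-1,-1]
    q=p@c["camera_matrix"].T; return q[:,:2]/q[:,2:]
def ray(n,uv,z):
    c=get_calibration(n); d=np.linalg.inv(c["camera_matrix"])@[*uv,1]; d=c["orientation"]@(d*[1,-1,-1])
    o=c["origin"]; return o+d*(z-o[2])/d[2]
def box(p,L,W,H,z0=0.):
    x,y,a=p; c,s=np.cos(a),np.sin(a)
    return np.array([[x+c*i*L/2-s*j*W/2,y+s*i*L/2+c*j*W/2,z0+k*H] for i in(-1,1) for j in(-1,1) for k in(0,1)])
def blob(img,uv,thr,r=45):
    m=(img.max(2)<thr).astype(np.uint8); n,l,st,ce=cv2.connectedComponentsWithStats(m)
    ok=[i for i in range(1,n) if 150<st[i,4]<6000]; i=min(ok,key=lambda i:np.hypot(*(ce[i]-uv))); return (l==i),st[i]
def fit(masks,p0,dims):
    S=8
    def iou(p):
        e=0
        for n,m in masks.items():
            h=cv2.convexHull(proj(n,box(p,*dims)).astype(np.float32))
            t=np.zeros(m.shape,np.uint8); cv2.fillConvexPoly(t,np.round(h*16).astype(np.int32),1,shift=4)
            e+=1-(t&m).sum()/(t|m).sum()
        return e/len(masks)
    best=None
    for a in np.arange(0,np.pi,np.pi/6):
        s=np.array([p0[0],p0[1],a]); r=minimize(iou,s,method="Nelder-Mead",options=dict(initial_simplex=[s,s+[.01,0,0],s+[0,.01,0],s+[0,0,.3]],xatol=1e-4))
        if best is None or r.fun<best.fun: best=r
    return best.x,best.fun
E
python3 - <<'E'
from h import *
I={n:cv2.imread(f"pics/{n}0.png") for n in("top","side")}
for nm,uv,us,d in(("long",(436,270),(379,193),(.1,.04,.034)),("sq",(371,302),(392,232),(.054,.054,.042))):
    M={}
    for n,u,t in(("top",uv,75),("side",us,60)):
        m,st=blob(I[n],u,t); print(n,st); M[n]=m.astype(np.uint8)
    p0=ray("top",uv,.03)
    for k in(["top"],["side"],["top","side"]):
        x,f=fit({n:M[n] for n in k},p0,d); print(nm,k,x[:2].round(4),np.degrees(x[2]).round(1),round(f,3))
a,b=ray("top",(180,278),.047),ray("top",(237,268),.047); print("handle",a,b,np.linalg.norm(a-b))
print("tin",ray("top",(370,215),.032))
E
python3 - <<'E'
import cv2,numpy as np
a=cv2.imread('pics/top0.png')[160:300,130:280];b=cv2.imread('pics/top0.png')[190:330,340:480]
a=cv2.resize(a,(400,373),interpolation=2);b=cv2.resize(b,(373,373),interpolation=2)
cv2.imwrite('pics/crop.png',np.hstack([a,b]))
E
```

```text
top [411 250  49  41 969]
side [358 179  41  30 765]
long ['top'] [ 0.5092 -0.3877] 234.3 0.112
long ['side'] [ 0.5087 -0.3865] 238.7 0.107
long ['top', 'side'] [ 0.5092 -0.3902] 236.9 0.119
top [354 286  34  32 680]
side [375 215  34  34 786]
sq ['top'] [ 0.4387 -0.2486] 55.1 0.121Traceback (most recent call last):
  File "<stdin>", line 9, in <module>
  File "h.py", line 27, in fit
    s=np.array([p0[0],p0[1],a]); r=minimize(iou,s,method="Nelder-Mead",options=dict(initial_simplex=[s,s+[.01,0,0],s+[0,.01,0],s+[0,0,.3]],xatol=1e-4))
                                   ~~~~~~~~^^^^^^^^^^^^^^^^^^^^^^^^^^^^^^^^^^^^^^^^^^^^^^^^^^^^^^^^^^^^^^^^^^^^^^^^^^^^^^^^^^^^^^^^^^^^^^^^^^^^^^^^^^^^
    res = _minimize_neldermead(fun, x0, args, callback, bounds=bounds,
                               **options)
    fxr = func(xr)
    fx = function(np.copy(x), *(wrapper_args + args))
  File "h.py", line 21, in iou
    h=cv2.convexHull(proj(n,box(p,*dims)).astype(np.float32))
                     ~~~~^^^^^^^^^^^^^^^^
  File "h.py", line 5, in proj
    c=get_calibration(n); p=(np.atleast_2d(P)-c["origin"])@c["orientation"]; p=p*[1,-1,-1]
ValueError: time passes only in moves, steps and waits
```

View pics/crop.png

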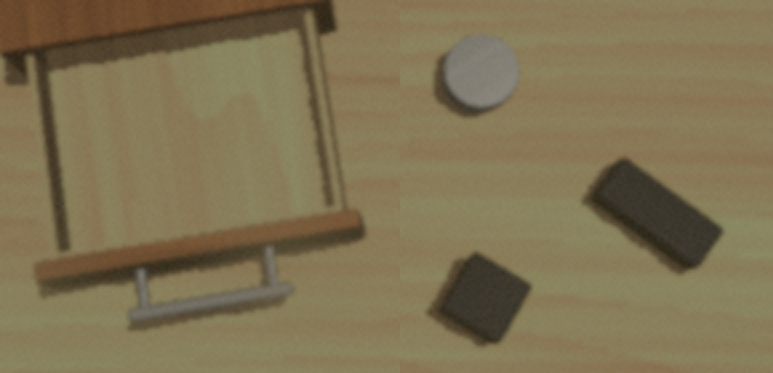

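The crop shows the drawer floor clear, with the handle from (178.8,278.9) to (239.1,268.7). The long case's top far edge runs from (424.5,249.3) to (460.9,277.1).

```bash
sed -i 's/^def proj/_C={n:get_calibration(n) for n in("top","side")}\ndef proj/; s/c=get_calibration(n)/c=_C[n]/' h.py
python3 - <<'E'
from h import *
I={n:cv2.imread(f"pics/{n}0.png") for n in("top","side")}
m,_=blob(I["top"],(371,302),75); m2,_=blob(I["side"],(392,232),60)
M={"top":m.astype(np.uint8),"side":m2.astype(np.uint8)}
x,f=fit(M,ray("top",(371,302),.03),(.054,.054,.042)); print("sq",x,f)
a,b=ray("top",(424.5,249.3),.034),ray("top",(460.9,277.1),.034); print("long edge",a,b,np.linalg.norm(a-b),np.degrees(np.arctan2(*(b-a)[1::-1])))
a,b=ray("top",(178.8,278.9),.047),ray("top",(239.1,268.7),.047); h=(a+b)/2; print("handle",a,b,h,np.linalg.norm(a-b))
d=(b-a)/np.linalg.norm(a-b); X=np.array([-d[1],d[0],0]); X*=np.sign(X[0]); Y=np.array([-X[1],X[0],0])
print("X",X,np.degrees(np.arctan2(X[1],X[0])))
# check with side: handle ends ~(320,300),(308,354)
a2,b2=ray("side",(319,301),.047),ray("side",(309,352),.047); print(a2,b2,(a2+b2)/2)
print("panel corners px", proj("top",[h+X*.035+Y*s+[0,0,.026] for s in(.12,-.12)]))
print("tin",ray("top",(481/1,71/2.664) and (340+81/2.664,190+72/2.664),.032))
print("drop",h+X*.131, "R^2",np.hypot(*(h+X*.131)[:2]))
print(readout.state()["joint_positions"])
E
```

```text
sq [ 0.43706908 -0.24819611  0.99353143] 0.1176943512304251
long edge [ 0.55213015 -0.36380697  0.034     ] [ 0.49388919 -0.44067683  0.034     ] 0.09644161885652974 -127.14963007751545
handle [0.47564875 0.15470199 0.047     ] [0.49985392 0.03000595 0.047     ] [0.48775133 0.09235397 0.047     ] 0.1270235936329309
X [0.98167623 0.19055648 0.        ] 10.98526147753192
[0.50059062 0.03731754 0.047     ] [0.47344096 0.15363233 0.047     ] [0.48701579 0.09547493 0.047     ]
panel corners px [[146.18779003 265.43096926]
 [262.15297405 245.99822624]]
tin [ 0.62079426 -0.24747931  0.032     ]
drop [0.61635092 0.11731687 0.047     ] R^2 0.6274166924722434
[-7.48872186e+01  1.96320074e+01  8.73716756e+01 -1.87227311e-03
  7.30768038e+01 -8.36343698e+00]
```

```bash
cat >> h.py <<'E'
from scipy.spatial.transform import Rotation as Ro
def plan(pos,jaw,show=True):
    s=readout.state(); R=s["orientation"]; j=np.radians(jaw); x=np.array([0,0,-1.]); y=np.array([np.cos(j),np.sin(j),0])
    T=np.c_[x,y,np.cross(x,y)]; d=np.array(pos)-s["tcp_pos"]
    print("t",s["time"],"tcp",s["tcp_pos"].round(4),"F",s["ft_force"].round(1),"w",round(s["gripper_width"],4))
    print("turn",Ro.from_matrix(R.T@T).as_rotvec(degrees=True).round(2),"shift before turn",(R.T@d).round(4),"shift after turn",(T.T@d).round(4))
E
python3 -c "
from h import *
plan((.509,-.388,.12),-35)"
```

```text
t 0.1 tcp [ 0.2091 -0.4812  0.2451] F [-0.5  0.2 -0.5] w 0.0917
turn [-3.152e+01 -3.000e-02  8.000e-02] shift before turn [ 0.1251  0.0342 -0.3122] shift after turn [ 0.1251  0.1922 -0.2484]
```

{"op": "send_rows", "data": {"moves": [[[0.005,0.004,-0.039,0,0,0],[0.005,0.004,-0.039,0,0,0],[0.01,0.004,-0.039,0,0,0],[0.015,0.004,-0.039,0,0,0],[0.02,0.004,-0.039,0,0,0],[0.02,0.004,-0.039,0,0,0],[0.02,0.005,-0.039,0,0,0],[0.02,0.005,-0.039,0,0,0]]], "hand": 0}}

```text
time: 1.1
tcp_pos: [0.5099, -0.3878, 0.1296]
orientation: [[-0.001, 0.398, -0.917], [0.0, -0.917, -0.398], [-1.0, -0.001, 0.0]]
ft_force: [-0.3, -0.2, -0.0]
gripper_width: 0.0918
```

{"op": "send_rows", "data": {"moves": [[[0,0,0,-8,0,0],[0,0,0,-8,0,0],[0,0,0,-8,0,0],[0,0,0,-7.5,0,0],[0,0,0,0,0,0],[0,0,0,0,0,0]]]}}

```text
time: 1.85
tcp_pos: [0.5088, -0.3883, 0.1305]
orientation: [[-0.0, 0.818, -0.576], [0.0, -0.576, -0.818], [-1.0, -0.0, -0.0]]
ft_force: [-0.4, -0.1, -0.1]
gripper_width: 0.0919
```

Run:
```python
from h import *
plan((.509,-.388,.023),-35)
t=grab_frame("top")[:,:,::-1];s=grab_frame("side")[:,:,::-1]
for n,im in(("top",t),("side",s)):
    p=proj(n,box((.509,-.388,np.radians(55)),.1,.04,.034)); im=np.ascontiguousarray(im)
    if n=="top": t=im
    else: s=im
    for q in p[1::2]: cv2.circle(im,tuple(int(v) for v in q.round()),1,(0,0,255),-1)
a=cv2.resize(t[200:340,340:480],(400,400));b=cv2.resize(s[110:250,310:450],(400,400))
cv2.imwrite("pics/pre.png",np.hstack([a,b]))
```

```text
t 1.85 tcp [ 0.5088 -0.3883  0.1305] F [-0.4 -0.1 -0.1] w 0.0919
turn [-0.16 -0.    0.02] shift before turn [ 0.1075 -0.     -0.0004] shift after turn [ 1.075e-01 -1.000e-04 -4.000e-04]
```

View pics/pre.png

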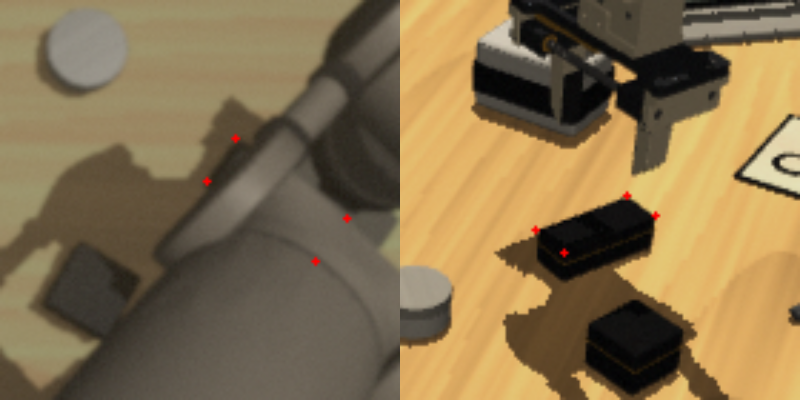

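The side view has the predicted corners within about 2 px of the case, and the gripper is above it. I'll descend and grip.

{"op": "send_rows", "data": {"moves": [[[0.02,0,0,0,0,0],[0.02,0,0,0,0,0],[0.02,0,0,0,0,0],[0.018,0,0,0,0,0],[0.014,0,0,0,0,0],[0.01,0,0,0,0,0],[0.005,0,0,0,0,0],[0,0,0,0,0,0]]]}}

```text
time: 2.95
tcp_pos: [0.509, -0.3885, 0.0237]
orientation: [[0.0, 0.819, -0.574], [-0.0, -0.574, -0.819], [-1.0, 0.0, 0.0]]
ft_force: [-0.7, 0.1, 0.3]
gripper_width: 0.092
```

{"op": "send_rows", "data": {"moves": [[[0,0,0,0,0,0],[0,0,0,0,0,0],[0,0,0,0,0,0],[0,0,0,0,0,0],[0,0,0,0,0,0],[0,0,0,0,0,0],[0,0,0,0,0,0],[0,0,0,0,0,0]]], "hand": 255}}

```text
time: 3.95
tcp_pos: [0.509, -0.3885, 0.0238]
orientation: [[0.0, 0.819, -0.574], [-0.0, -0.574, -0.819], [-1.0, 0.0, 0.0]]
ft_force: [1.1, -0.2, -0.6]
gripper_width: 0.0399
```

{"op": "send_rows", "data": {"moves": [[[-0.01,0,0,0,0,0],[-0.02,0,0,0,0,0],[-0.03,0,0,0,0,0],[-0.03,0,0,0,0,0],[-0.03,0,0,0,0,0],[-0.02,0,0,0,0,0],[0,0,0,0,0,0]]]}}

```text
time: 4.82
tcp_pos: [0.5095, -0.389, 0.166]
orientation: [[0.003, 0.819, -0.574], [-0.003, -0.574, -0.819], [-1.0, 0.004, 0.001]]
ft_force: [-0.0, -0.2, -0.7]
gripper_width: 0.0401
```

Run:
```python
from h import *
h=np.array([.4875,.094]);a=np.radians(11.7);D=h+.131*np.array([np.cos(a),np.sin(a)]);print(D)
plan((*D,.165),-78.3)
```

```text
[0.61577819 0.12056514]
t 4.825 tcp [ 0.5095 -0.389   0.166 ] F [-0.  -0.2 -0.7] w 0.0401
turn [43.28 -0.05 -0.23] shift before turn [-2.000e-04 -2.054e-01 -4.783e-01] shift after turn [ 0.001  -0.4774 -0.2074]
```

{"op": "send_rows", "data": {"moves": [[[0,-0.005,-0.012,0,0,0],[0,-0.0105,-0.025,0,0,0],[0,-0.015,-0.035,0,0,0],[0,-0.015,-0.035,0,0,0],[0,-0.015,-0.035,0,0,0],[0,-0.015,-0.035,0,0,0],[0,-0.015,-0.035,0,0,0],[0,-0.015,-0.035,0,0,0]]]}}

```text
time: 5.82
tcp_pos: [0.5635, -0.1232, 0.1623]
orientation: [[-0.003, 0.819, -0.574], [0.001, -0.574, -0.819], [-1.0, -0.003, 0.001]]
ft_force: [0.4, -0.2, -1.4]
gripper_width: 0.0397
```

{"op": "send_rows", "data": {"moves": [[[0,-0.015,-0.035,5,0,0],[0,-0.005,-0.035,5,0,0],[0,-0.005,-0.035,5,0,0],[0,-0.005,-0.035,5,0,0],[0,0,-0.03,5,0,0],[0,0,-0.02,6,0,0],[0,0,0,6,0,0],[0,0,0,6,0,0]]]}}

```text
time: 6.82
tcp_pos: [0.6765, 0.0248, 0.1616]
orientation: [[-0.004, 0.205, -0.979], [0.0, -0.979, -0.205], [-1.0, -0.001, 0.003]]
ft_force: [0.2, -0.7, -1.4]
gripper_width: 0.0398
```

Run:
```python
from h import *
plan((.6158,.1206,.165),-78.3)
```

```text
t 6.825 tcp [0.6765 0.0248 0.1616] F [ 0.2 -0.7 -1.4] w 0.0398
turn [0.14 0.2  0.06] shift before turn [-0.0031 -0.1062  0.0397] shift after turn [-0.0034 -0.1061  0.04  ]
```

{"op": "send_rows", "data": {"moves": [[[-0.003,-0.015,0.005,0,0.2,0],[0,-0.025,0.01,0,0,0],[0,-0.03,0.01,0,0,0],[0,-0.025,0.01,0,0,0],[0,-0.011,0.005,0,0,0],[0,0,0,0,0,0],[0,0,0,0,0,0]]]}}

```text
time: 7.7
tcp_pos: [0.6167, 0.1183, 0.1666]
orientation: [[0.004, 0.208, -0.978], [0.0, -0.978, -0.208], [-1.0, 0.0, -0.004]]
ft_force: [-0.0, -1.3, -0.7]
gripper_width: 0.0396
```

Run:
```python
from h import *
plan((.6158,.1206,.047),-78.3)
t=grab_frame("top")[:,:,::-1];s=grab_frame("side")[:,:,::-1]
cv2.imwrite("pics/over.png",np.hstack([cv2.resize(t[160:300,130:280],(400,373)),cv2.resize(s[200:400,150:350],(373,373))]))
```

```text
t 7.7 tcp [0.6167 0.1183 0.1666] F [-0.  -1.3 -0.7] w 0.0396
turn [ 0.28 -0.22 -0.02] shift before turn [ 0.1195 -0.0025  0.0009] shift after turn [ 0.1196 -0.0024  0.0004]
```

View pics/over.png

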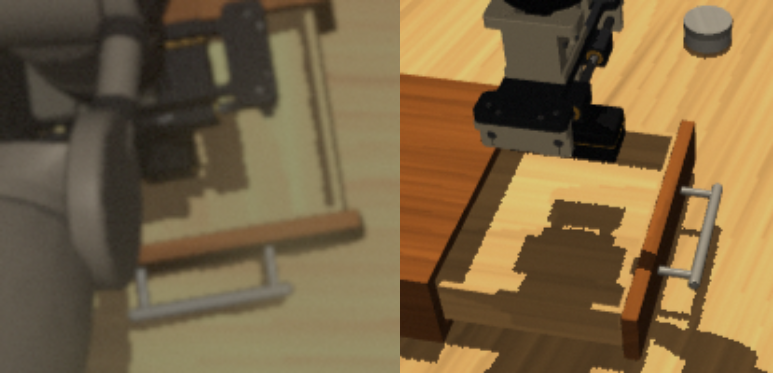

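The case hangs over the open drawer, lined up with it. I'll lower it.

{"op": "send_rows", "data": {"moves": [[[0.015,-0.002,0,0,-0.2,0],[0.02,0,0,0,0,0],[0.025,0,0,0,0,0],[0.025,0,0,0,0,0],[0.02,0,0,0,0,0],[0.012,0,0,0,0,0],[0,0,0,0,0,0],[0,0,0,0,0,0]]]}}

```text
time: 8.8
tcp_pos: [0.6165, 0.1208, 0.0502]
orientation: [[0.001, 0.207, -0.978], [-0.0, -0.978, -0.207], [-1.0, 0.0, -0.001]]
ft_force: [0.4, -0.3, -1.1]
gripper_width: 0.04
```

{"op": "send_rows", "data": {"moves": [[[0.001,0,0,0,0,0],[0.0005,0,0,0,0,0],[0,0,0,0,0,0]]]}}

```text
time: 9.18
tcp_pos: [0.616, 0.1208, 0.0483]
orientation: [[0.0, 0.208, -0.978], [-0.0, -0.978, -0.208], [-1.0, 0.0, -0.0]]
ft_force: [-0.6, -0.1, -0.8]
gripper_width: 0.0401
```

{"op": "send_rows", "data": {"moves": [[[0.001,0,0,0,0,0],[0.0005,0,0,0,0,0],[0,0,0,0,0,0],[0,0,0,0,0,0]]]}}

```text
time: 9.68
tcp_pos: [0.616, 0.1208, 0.0466]
orientation: [[-0.0, 0.208, -0.978], [-0.0, -0.978, -0.208], [-1.0, 0.0, 0.0]]
ft_force: [0.2, -0.7, -1.2]
gripper_width: 0.0403
```

{"op": "send_rows", "data": {"moves": [[[0.0007,0,0,0,0,0],[0,0,0,0,0,0],[0,0,0,0,0,0]]]}}

```text
time: 10.05
tcp_pos: [0.616, 0.1208, 0.0459]
orientation: [[-0.0, 0.208, -0.978], [-0.0, -0.978, -0.208], [-1.0, 0.0, 0.0]]
ft_force: [-0.1, 0.2, -0.6]
gripper_width: 0.0395
```

{"op": "send_rows", "data": {"moves": [[[0.0005,0,0,0,0,0],[0,0,0,0,0,0],[0,0,0,0,0,0]]]}}

```text
time: 10.42
tcp_pos: [0.6161, 0.1208, 0.0457]
orientation: [[0.001, 0.208, -0.978], [-0.0, -0.978, -0.208], [-1.0, 0.0, -0.0]]
ft_force: [-0.8, -0.6, 2.8]
gripper_width: 0.0397
```

Contact with the floor: about 3 N upward, at the predicted height. I'll open the gripper, retreat and look.

{"op": "send_rows", "data": {"moves": [[[0,0,0,0,0,0],[0,0,0,0,0,0],[0,0,0,0,0,0],[0,0,0,0,0,0],[0,0,0,0,0,0],[0,0,0,0,0,0],[0,0,0,0,0,0],[0,0,0,0,0,0]]], "hand": 0}}

```text
time: 11.42
tcp_pos: [0.616, 0.1208, 0.0454]
orientation: [[0.0, 0.208, -0.978], [-0.0, -0.978, -0.208], [-1.0, 0.0, -0.0]]
ft_force: [0.1, 0.9, 0.4]
gripper_width: 0.0918
```

{"op": "send_rows", "data": {"moves": [[[-0.01,0,0,0,0,0],[-0.02,0,0,0,0,0],[-0.03,0,0,0,0,0],[-0.03,0,0,0,0,0],[-0.02,0,0.02,0,0,0],[0,0,0.04,0,0,0],[0,0,0.04,0,0,0],[0,0,0.04,0,0,0]]]}}

```text
time: 12.42
tcp_pos: [0.4779, 0.0916, 0.1562]
orientation: [[0.001, 0.208, -0.978], [-0.0, -0.978, -0.208], [-1.0, 0.0, -0.001]]
ft_force: [-0.4, 0.3, 0.4]
gripper_width: 0.0917
```

{"op": "send_rows", "data": {"moves": [[[0,0,0.035,0,0,0],[0,0,0.01,0,0,0],[0,0,0,0,0,0],[0,0,0,0,0,0]]], "hand": 255}}

```text
time: 12.92
tcp_pos: [0.4365, 0.0825, 0.1557]
orientation: [[0.002, 0.208, -0.978], [0.0, -0.978, -0.208], [-1.0, 0.0, -0.002]]
ft_force: [0.2, 0.2, 0.4]
gripper_width: 0.0564
```

Run:
```python
from h import *
a=np.radians(11.7);B=np.array([.4875,.094])-.05*np.array([np.cos(a),np.sin(a)])
plan((*B,.05),-78.3)
t=grab_frame("top")[:,:,::-1];s=grab_frame("side")[:,:,::-1]
cv2.imwrite("pics/rel.png",np.hstack([cv2.resize(t[160:300,130:280],(400,373)),cv2.resize(s[200:400,150:350],(373,373))]))
```

```text
t 12.925 tcp [0.4365 0.0825 0.1557] F [0.2 0.2 0.4] w 0.0564
turn [ 0.28 -0.1  -0.02] shift before turn [ 0.1057 -0.0009 -0.0021] shift after turn [ 0.1057 -0.0009 -0.0023]
```

View pics/rel.png

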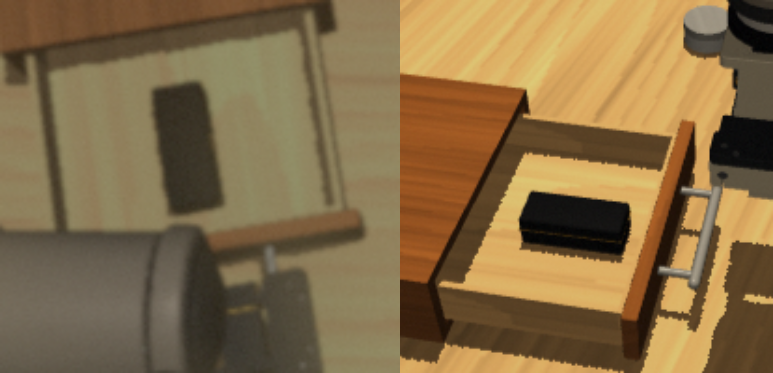

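The case lies flat on the drawer floor and is clear of the gripper. Now down in front of the handle.

{"op": "send_rows", "data": {"moves": [[[0.01,0,0,0,0,0],[0.02,0,0,0,0,0],[0.02,0,0,0,0,0],[0.02,0,0,0,0,0],[0.02,0,0,0,0,0],[0.015,0,0,0,0,0],[0,0,0,0,0,0],[0,0,0,0,0,0]]]}}

```text
time: 14.02
tcp_pos: [0.4352, 0.0824, 0.0504]
orientation: [[0.0, 0.208, -0.978], [-0.0, -0.978, -0.208], [-1.0, 0.0, -0.0]]
ft_force: [-0.4, 0.2, -0.4]
gripper_width: 0.0004
```

{"op": "send_rows", "data": {"moves": [[[0,0,-0.006,0,0,0],[0,0,-0.008,0,0,0],[0,0,-0.008,0,0,0],[0,0,-0.006,0,0,0],[0,0,-0.004,0,0,0],[0,0,-0.004,0,0,0],[0,0,-0.004,0,0,0],[0,0,-0.004,0,0,0]]]}}

```text
time: 15.02
tcp_pos: [0.4779, 0.0915, 0.0503]
orientation: [[-0.001, 0.208, -0.978], [-0.0, -0.978, -0.208], [-1.0, 0.0, 0.001]]
ft_force: [-1.8, -1.0, 0.0]
gripper_width: 0.0004
```

{"op": "send_rows", "data": {"moves": [[[0,0,-0.004,0,0,0],[0,0,-0.006,0,0,0],[0,0,-0.006,0,0,0],[0,0,-0.006,0,0,0],[0,0,-0.006,0,0,0],[0,0,-0.006,0,0,0],[0,0,-0.006,0,0,0],[0,0,-0.006,0,0,0]]]}}

```text
time: 16.02
tcp_pos: [0.5234, 0.1012, 0.0504]
orientation: [[0.0, 0.208, -0.978], [-0.0, -0.978, -0.208], [-1.0, 0.0, 0.0]]
ft_force: [-1.7, -0.3, 0.0]
gripper_width: 0.0005
```

{"op": "send_rows", "data": {"moves": [[[0,0,-0.006,0,0,0],[0,0,-0.006,0,0,0],[0,0,-0.006,0,0,0],[0,0,-0.006,0,0,0],[0,0,-0.006,0,0,0],[0,0,-0.006,0,0,0],[0,0,-0.006,0,0,0],[0,0,-0.006,0,0,0]]]}}

```text
time: 17.02
tcp_pos: [0.5704, 0.1112, 0.0504]
orientation: [[-0.0, 0.208, -0.978], [-0.0, -0.978, -0.208], [-1.0, 0.0, 0.0]]
ft_force: [-0.3, -0.9, -0.0]
gripper_width: 0.0003
```

{"op": "send_rows", "data": {"moves": [[[0,0,-0.006,0,0,0],[0,0,-0.006,0,0,0],[0,0,-0.006,0,0,0],[0,0,-0.006,0,0,0],[0,0,-0.006,0,0,0],[0,0,-0.005,0,0,0],[0,0,-0.005,0,0,0],[0,0,-0.004,0,0,0]]]}}

```text
time: 18.02
tcp_pos: [0.6133, 0.1202, 0.0503]
orientation: [[0.0, 0.208, -0.978], [-0.0, -0.978, -0.208], [-1.0, 0.0, 0.0]]
ft_force: [-1.0, -1.1, 0.1]
gripper_width: 0.0004
```

Run:
```python
from h import *
t=grab_frame("top")[:,:,::-1];s=grab_frame("side")[:,:,::-1]
cv2.imwrite("pics/push.png",np.hstack([cv2.resize(t[130:300,110:280],(373,373)),cv2.resize(s[200:400,150:350],(373,373))]))
```

```text
(no output)
```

View pics/push.png

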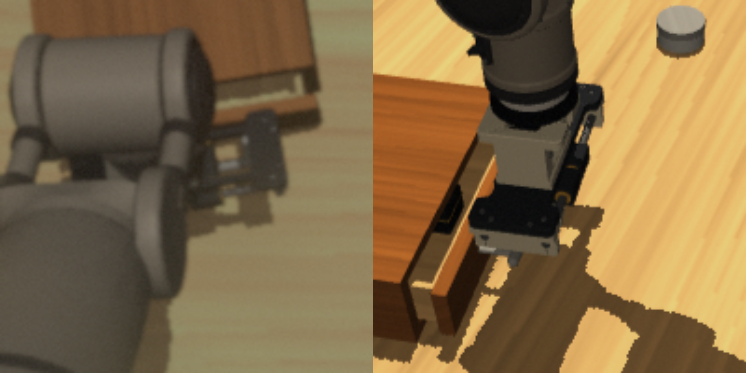

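The drawer is following and is nearly shut, with about 25–30 mm of gap left. I'll keep pushing, more slowly.

{"op": "send_rows", "data": {"moves": [[[0,0,-0.003,0,0,0],[0,0,-0.003,0,0,0],[0,0,-0.003,0,0,0],[0,0,-0.003,0,0,0],[0,0,-0.003,0,0,0],[0,0,-0.003,0,0,0],[0,0,-0.002,0,0,0],[0,0,-0.002,0,0,0]]]}}

```text
time: 19.12
tcp_pos: [0.6347, 0.1247, 0.0504]
orientation: [[0.0, 0.208, -0.978], [-0.0, -0.978, -0.208], [-1.0, 0.0, 0.0]]
ft_force: [-0.4, -1.2, 0.1]
gripper_width: 0.0003
```

{"op": "send_rows", "data": {"moves": [[[0,0,-0.002,0,0,0],[0,0,-0.002,0,0,0],[0,0,-0.001,0,0,0],[0,0,-0.001,0,0,0]]]}}

```text
time: 19.62
tcp_pos: [0.637, 0.1252, 0.0503]
orientation: [[-0.009, 0.208, -0.978], [-0.002, -0.978, -0.208], [-1.0, -0.0, 0.009]]
ft_force: [-15.2, -4.8, 10.9]
gripper_width: 0.0005
```

{"op": "send_rows", "data": {"moves": [[[0,0,-0.001,0,0,0],[0,0,-0.001,0,0,0],[0,0,-0.001,0,0,0]]]}}

```text
time: 20.0
tcp_pos: [0.6371, 0.1253, 0.0503]
orientation: [[-0.015, 0.208, -0.978], [-0.003, -0.978, -0.208], [-1.0, -0.0, 0.016]]
ft_force: [-26.8, -8.0, 19.0]
gripper_width: 0.0006
```

The hard stop came after about 0.168 m of travel, with force rising to 27 N. I'll back off, clear up and check.

{"op": "send_rows", "data": {"moves": [[[0,0,0.004,0,0,0],[0,0,0.008,0,0,0],[0,0,0.015,0,0,0],[0,0,0.03,0,0,0],[0,0,0.03,0,0,0],[-0.01,0,0.02,0,0,0],[-0.03,0,0,0,0,0],[-0.03,0,0,0,0,0]]]}}

```text
time: 21.0
tcp_pos: [0.5388, 0.1046, 0.1212]
orientation: [[0.001, 0.208, -0.978], [0.0, -0.978, -0.208], [-1.0, -0.0, -0.001]]
ft_force: [-0.5, -0.4, -0.1]
gripper_width: 0.0003
```

{"op": "send_rows", "data": {"moves": [[[-0.04,-0.01,0,0,0,0],[-0.03,0.03,0,0,0,0],[0,0.05,0,0,0,0],[0,0.05,0,0,0,0],[0,0.05,0,0,0,0],[0,0.03,0,0,0,0],[0,0,0,0,0,0],[0,0,0,0,0,0]]]}}

```text
time: 22.0
tcp_pos: [0.5801, -0.0905, 0.1903]
orientation: [[0.0, 0.208, -0.978], [0.0, -0.978, -0.208], [-1.0, -0.0, -0.0]]
ft_force: [0.7, 0.9, -0.7]
gripper_width: 0.0001
```

Run:
```python
from h import *
t=grab_frame("top")[:,:,::-1];s=grab_frame("side")[:,:,::-1]
cv2.imwrite("pics/end.png",np.hstack([cv2.resize(t[30:300,100:400],(414,373)),cv2.resize(s[180:400,0:220+110],(386,257)) if 0 else cv2.resize(s[180:400,0:228],(386,373))]))
a=cv2.imread("pics/side0.png");S=blob(s,(392,232),60)[1];print("sq side before",blob(a,(392,232),60)[1],"after",S)
print(readout.state()["time"],readout.state()["ft_force"].round(1),readout.state()["tcp_pos"])
```

```text
sq side before [375 215  34  34 786] after [375 215  34  34 790]
22.1 [ 0.2 -0.6  0.2] [ 0.58014629 -0.09001875  0.19046952]
```

View pics/end.png

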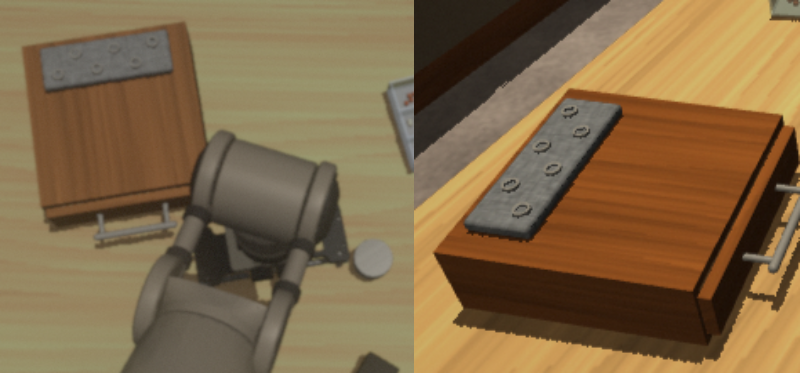

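The drawer looks shut and the square case hasn't moved. A closer check for any gap left at the panel:

Run:
```python
from h import *
X=np.array([np.cos(np.radians(11.7)),np.sin(np.radians(11.7)),0])
a,b=ray("top",(170.3,202.2),.047),ray("top",(226.8,192.9),.047);h=(a+b)/2
h0=np.array([.4873,.094,.047])
print("travel",(h-h0)@X)
for uv in((134,183),(253,163)): print("roof front - handle now",(ray("top",uv,.085)-h)@X)
t=grab_frame("top")[:,:,::-1];s=grab_frame("side")[:,:,::-1]
cv2.imwrite("pics/gap.png",np.hstack([cv2.resize(t[130:220,120:260],(420,270),interpolation=2),cv2.resize(s[240:390,150:240],(324,540),interpolation=2)[:270],]) if 0 else cv2.resize(s[240:390,140:240],(400,600),interpolation=2))
```

```text
travel 0.16684274385190168
roof front - handle now 0.04379554311513353
roof front - handle now 0.042610121056419134
```

View pics/gap.png

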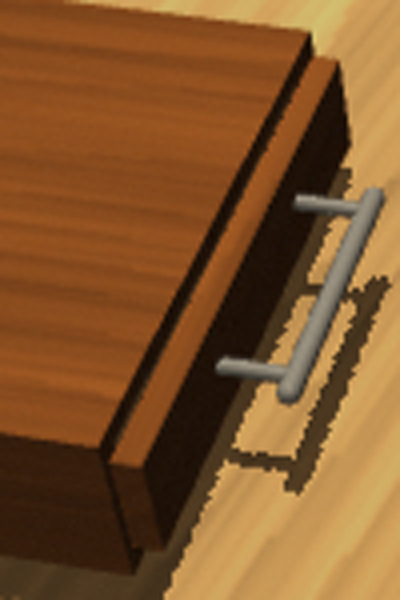

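The panel sits against the unit's front along its whole edge, with no gap. Handing in.

```bash
python3 -c "
from rig import env
print(env.hand_in())"
```

```text
the job is handed in; nothing more can be done
None
```

I laid the long case flat, lid up, on the drawer floor and let go of it. I then pushed the drawer shut by its handle and handed the job in at about 22 s of the 56 s allowed.

**Last checks:**
- **Case:** a picture taken after release showed it lying flat and clear of the gripper. It can't be seen now that the drawer is closed, so I did not check it again.
- **Drawer:** it met a hard stop where the push force rose to about 28 N at the fingertips. The handle had travelled about 167 mm, within the 155–180 mm it could have started open. The close-up shows no gap at the panel. The pixel estimate from handle to unit front came out at 43 mm against the nominal 50 mm. That error is on the closed side, and I put it down to rough pixel picks.
- **Square case:** its outline in the side view was in the same place before and after.
- **Arm:** it was clear of everything at hand-in, and the wrist force read about zero.

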